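# Load two board carriers into the preheater nest

### The job

Slide both circuit-board carriers across the bench into the three-sided preheater nest through its open end: the long carrier first, fully home against the nest's back stop, then the short one squarely behind it, closed up against the long one. The chips only rest on the boards, so keep each carrier flat on the bench all the way, never lifting or tipping it. Leave everything else on the bench where it stands.

Things in the scene. Friction and masses are not known exactly. Their poses are not given: they have to be found in the camera images.
- nest: Fixed nest: black plate flush with the bench (no step), dark steel fence on three sides, 12 mm high, 8 thick. Inside 170 long (x), 72 wide (y): 4 mm play each side of a carrier. Origin: centre of the inside floor. x points inward: back stop's inner face at x = +85, side rails from 85 to -85, open end at -85, then flared lips out to x = -105 (87 wide inside there, 104 outside)
- long_carrier: Long board carrier, loose: aluminium plate 100 long (x) by 64 wide (y) by 8 thick with a green circuit board on it (top at 11 mm). A plain steel upright grip bar stands across it, 14 thick (x), 44 wide (y), from the plate's top at 8 up to 40 mm height, centred at x = -30, y = 0. Origin: centre of its underside. About 0.25 kg
- short_carrier: Short board carrier, loose: the same but 64 long (x) by 64 wide (y), plate 8 thick; its grip bar (14 by 44, top at 40 mm) is centred at x = -18, y = 0. Origin: centre of its underside. About 0.16 kg
- wick_spool: Bystander: white spool, 42 mm diameter, 15 high; origin at the centre of its underside
- flux_jar: Bystander: amber jar with black cap, 36 mm diameter, 38 high; origin at the centre of its underside
- tape_roll: Bystander: amber tape roll lying flat, 46 mm diameter, 18 high; origin at the centre of its underside
- screw_dish: Bystander: steel dish, 50 mm diameter, 16 high; origin at the centre of its underside
- cleaner_bottle: Bystander: white bottle, 36 mm diameter, 110 high; origin at the centre of its underside
- screwdriver: Bystander: screwdriver with black handle lying along its x axis, about 150 long and 25 thick, handle to -x; origin near its middle; well to the left side
- usb_meter: Bystander: small grey meter, 62 by 32 by 18 mm with a steel plug 14 long at its +x end; origin at the centre of its underside; well to the right side
Not all that is in view belongs to the job. Leave any red look-alike of the long_carrier alone. Leave any blue or pink look-alike of the short_carrier alone.

How it is judged:
By the outcome, as a careful person would: the job done as asked, in the order asked, and still so for the second after the job is handed in, with the robot touching nothing.
It also fails if it takes over 64 s, if anything falls off the work surface, if the arm or the gripper's body presses on something with over 40 N, if the wrist force passes 120 N, or if a joint passes its speed limit or range.

### The arm

A 6-joint arm with a two-finger parallel gripper is mounted at the origin on the work surface. World frame = base frame: x ahead of the robot, y to its left, z up, the work surface at z = 0. Lengths are in m, angles in rad, forces in N, time in s.
With the tool pointing down it reaches from about 0.275 to 0.75 m from the base axis. Payload 10.2 kg.
Tool frame: the origin (TCP) lies on the centre line of the jaws, within the pads' length; the fingertips stand 17 mm ahead of it and the grasp point (between the pads) lies 2 mm behind it (arm.tip_reach is the distance from the TCP to the fingertips, in m); z points along the fingers, y is the direction in which the jaws open and shut (so a half turn about z gives the same grasp; the last joint's range is limited). The gripper opens to 88 mm and grips with 3 to 60 N. Pads are 18 mm wide; open, the fingers measure 123 mm over their backs; the gripper's body (75 mm by 187 mm) begins 45 mm behind the grasp point.
Start: joints at [-1.546, 0.313, 1.498, -0, 1.331, -0.223], TCP at [0.129, -0.509, 0.256] pointing down, gripper open.
Joint ranges: [-2.94, 2.94], [-0.97, 2.17], [0.19, 2.56], [-1.23, 4.37], [0.02, 3.11], [-2.88, 2.88]. Speed limits (rad/s): [2.39, 2.39, 3.01, 3.14, 3.14, 3.14].

### API

Orientations are given as a 3x3 rotation matrix whose columns are the frame's x, y, z axes.
In Python, from rig import arm gives the robot as it stands.
- The arm moves only by the shell command python3 -m inch 'ROWS' [OPENING] [FORCE]. ROWS is JSON, a list of rows, each an object of numbers: "tx", "ty", "tz": the shift along the tool's x, y, z in m; "spin": the turn about the tool's z in rad. A call has 1 to 10 rows; each row is the pose to reach, as a shift and turn from the pose commanded when the call began, along the tool's axes at that moment; what a row does not reach only later rows make up. A row lasts 1/8 s, in which the tool goes at most 62.5 mm and 10.7 degrees, less where a joint would pass 70% of its speed; a pose out of reach is approached as far as the arm can. A call with a gripper value outside its range is refused whole. OPENING is the opening, from 0 (shut) to 1 (fully open), set as the call begins (- or left out, the last holds). The fingers move at their own pace and stop on an object; FORCE is the grip in N (left out, the last holds). Time passes only in rows, so rows that repeat a pose let the fingers close. It gives the time, the measured TCP pose, the force and the opening at its end, in the units of the state.
- arm.read_state(): the state, without advancing time (a new reading comes with each control period).
- arm.snapshot(name): name is "scene" or "top"; returns a dict with "image" (480x640x3 uint8, red, green, blue), "fx", "fy", "cx", "cy" (pixels), "view" (4x4, takes a point from world to camera coordinates). Camera axes: x right, y up, looking along -z (the intrinsics and any distortion apply to the point x, -y, -z); pixel columns grow to the right and rows downward; lengths in m; the calibration is good to about 2 mm. A picture is of the moment at which its call begins. There is no depth.
- arm.finish_job(): hands the job in, once; it reports no verdict.
The state is a dict: "time": time; "qpos": joint angles; "qvel": joint speeds; "tau": joint torques, N m; "ee_pos": TCP position; "orientation": TCP orientation; "ft_force": force on the tool from outside, world axes, zero at the start; "moment": the same for the moment, N m; "finger_gap": opening from 0.0 (shut) to 1.0 (fully open).
Only numpy, scipy, OpenCV 4.12 (cv2) and the standard library are available. Lean on these libraries where they do the work, as an engineer would, in place of code of your own. Each camera call takes 0.05 s, during which the arm holds its last target. There are 200 camera calls.

## Working session

There is one attempt and no reset: what is moved stays moved. The work goes in short steps, Python scripts to look and compute and a shell command to move; the robot and the scene stay as the last step left them, time stands still between calls to the robot, and variables do not carry over. Pictures are saved under pics/ and viewed, about 8 in all and at most 12, crops included, and the job is handed in when it is done.

```bash
mkdir -p pics; ls; python3 - <<'E'
from rig import arm
import cv2
for n in ("top","scene"):
    s=arm.snapshot(n); cv2.imwrite(f"pics/{n}0.png",s["image"][...,::-1]); print(n,s["fx"],s["fy"],s["cx"],s["cy"],[k for k in s]); print(s["view"].round(4).tolist())
st=arm.read_state(); print(st["time"],st["ee_pos"],st["orientation"],st["finger_gap"])
E
```

```text
pics
top 624.8341324993428 624.8341324993428 323.17487491545916 240.36372677845284 ['image', 'fx', 'fy', 'cx', 'cy', 'view']
[[-0.021, -0.9997, 0.0089, -0.0032], [0.9983, -0.0205, 0.0553, -0.6133], [-0.0551, 0.0101, 0.9984, -1.4085], [0.0, 0.0, 0.0, 1.0]]
scene 587.0980233814271 587.0980233814271 323.5721207722473 242.02751616504602 ['image', 'fx', 'fy', 'cx', 'cy', 'view']
[[0.3138, 0.9494, -0.0152, -0.1668], [-0.7408, 0.2548, 0.6215, 0.4376], [0.5939, -0.1838, 0.7832, -1.8852], [0.0, 0.0, 0.0, 1.0]]
0.1 [ 0.12873008 -0.5087719   0.25522164] [[ 9.69451181e-01  2.45284330e-01 -6.43961397e-05]
 [ 2.45284244e-01 -9.69450542e-01  1.13451445e-03]
 [ 2.15849744e-04 -1.11565173e-03 -9.99999354e-01]] 0.9990380926445649
```

View pics/top0.png

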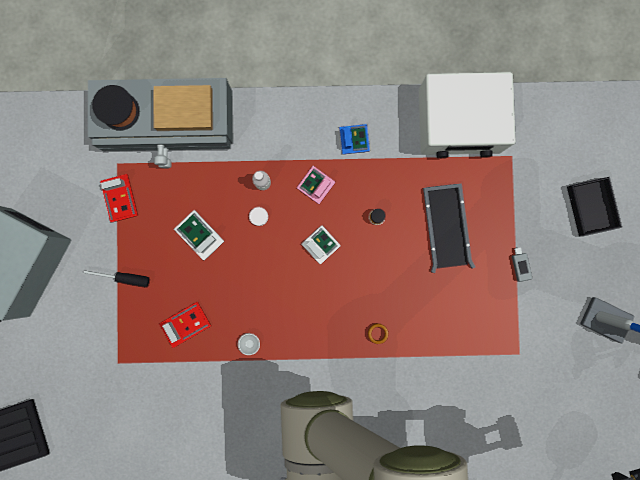

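View pics/scene0.png

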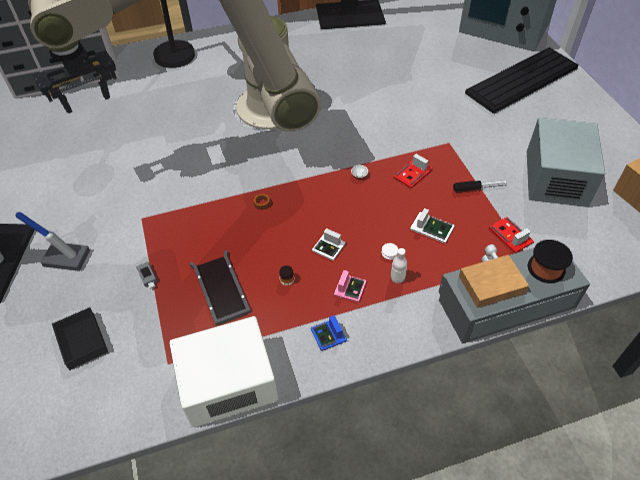

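Top view: long silver/green carrier at (199,235) and short one at (321,244). The look-alikes are red at (119,199) and (185,324), pink at (316,184) and blue at (354,138). The nest is at (448,228), open end toward the robot (about row 270). The jar at (376,216) and the tape at (377,333) are near the route. Next I take close crops to check the choice.

```bash
python3 - <<'E'
import cv2,numpy as np
t=cv2.imread("pics/top0.png");s=cv2.imread("pics/scene0.png")
def c(i,x,y,w,h,k=5): return cv2.resize(i[y:y+h,x:x+w],None,fx=k,fy=k,interpolation=cv2.INTER_CUBIC)
o=np.zeros((600,800,3),np.uint8)
def put(a,x,y): o[y:y+a.shape[0],x:x+a.shape[1]]=a
put(c(t,170,205,58,60),0,0);put(c(t,295,218,58,58),0,305)
put(c(s,405,200,58,50),295,0);put(c(s,305,222,58,50),295,305)
put(c(t,418,178,60,98,3.3),590,0);put(c(s,186,245,68,80,3),590,330)
cv2.imwrite("pics/crop0.png",o)
E
```

```text
(no output)
```

View pics/crop0.png

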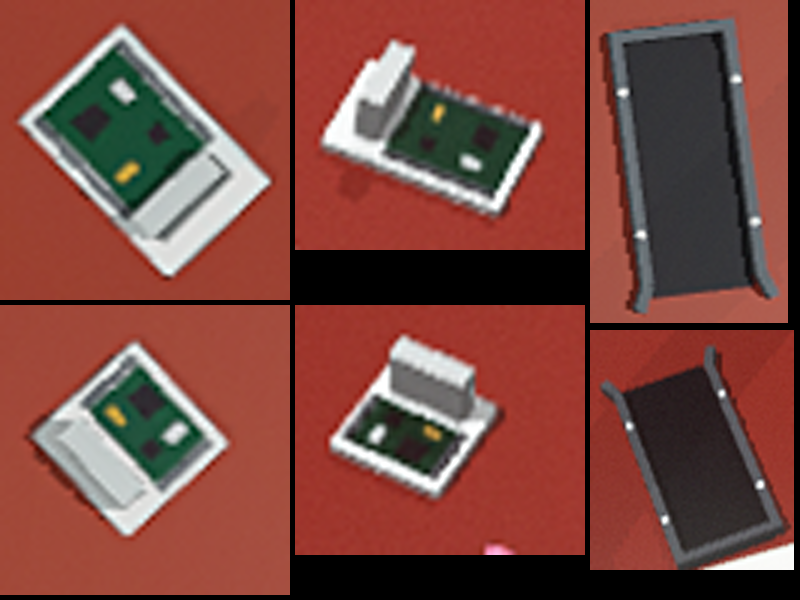

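The crops confirm both. The long carrier's bar is at its lower right, so its +x points up-left. The short one's bar is at its lower left, so its +x points up-right. I now fit silhouette models in both views, with height free as a check.

```bash
cat > fit.py <<'E'
import cv2,numpy as np
from scipy.optimize import minimize
S=4
def proj(s,P):
    c=(s["view"][:3,:3]@P.T).T+s["view"][:3,3]
    return np.c_[s["cx"]+s["fx"]*c[:,0]/-c[:,2], s["cy"]-s["fy"]*c[:,1]/-c[:,2]]
def box(x0,x1,y0,y1,z0,z1): return np.array([[x,y,z] for x in(x0,x1) for y in(y0,y1) for z in(z0,z1)])
def carrier(L,bx): return [box(-L/2,L/2,-.032,.032,0,.008),box(bx-.007,bx+.007,-.022,.022,.008,.040)]
LONG=carrier(.1,-.03);SHORT=carrier(.064,-.018)
def pr(x0,x1,ya,yb,yc,yd,z): return np.array([[x,y,q] for q in(0,z) for x,y in((x0,ya),(x0,yb),(x1,yc),(x1,yd))])
NEST=[box(-.085,.085,-.044,.044,0,.0005),box(.085,.093,-.044,.044,0,.012)]
for g in(1,-1): NEST+=[box(-.085,.085,*sorted((g*.036,g*.044)),0,.012),pr(-.105,-.085,g*.0435,g*.052,g*.036,g*.044,.012)]
def place(b,p):
    c,s=np.cos(p[2]),np.sin(p[2]);R=np.array([[c,-s,0],[s,c,0],[0,0,1]])
    return [q@R.T+np.array([p[0],p[1],p[3] if len(p)>3 else 0]) for q in b]
def sil(s,b,p,roi):
    x,y,w,h=roi;m=np.zeros((h*S,w*S),np.uint8)
    for q in place(b,p):
        u=(proj(s,q)-[x,y]+.5)*S-.5
        cv2.fillConvexPoly(m,np.round(cv2.convexHull((u*16).astype(np.float32))).astype(np.int32),255,shift=4)
    return cv2.resize(m,(w,h),interpolation=cv2.INTER_AREA)/255.
def redness(s,roi):
    x,y,w,h=roi;I=s["image"][y:y+h,x:x+w].astype(float)
    r=(I[...,0]-I[...,1])/(I.sum(2)+1)   # mat ~.4, grey 0
    return 1-np.clip(r/np.median(r[r>.2]),0,1)
def ground(s,u,z=0):
    d=s["view"][:3,:3].T@np.array([(u[0]-s["cx"])/s["fx"],-(u[1]-s["cy"])/s["fy"],-1]);o=-s["view"][:3,:3].T@s["view"][:3,3]
    return (o+d*(z-o[2])/d[2])[:2]
def fit(views,b,p0,m=28,step=.008):
    rs=[]
    for s in views:
        a=np.vstack([proj(s,q) for q in place(b,p0)]);lo=np.floor(a.min(0)).astype(int)-8;hi=np.ceil(a.max(0)).astype(int)+8
        r=(lo[0],lo[1],*(hi-lo));rs.append((s,r,redness(s,r)))
    f=lambda p:sum(((sil(s,b,p,r)-k)**2).sum() for s,r,k in rs)
    d=np.diag([step,step,.15,.008][:len(p0)])
    o=minimize(f,p0,method="Nelder-Mead",options=dict(initial_simplex=np.vstack([p0,p0+d]),xatol=1e-5,fatol=1e-3,maxiter=600))
    o=minimize(f,o.x,method="Nelder-Mead",options=dict(initial_simplex=np.vstack([o.x,o.x-d/3]),xatol=1e-5,fatol=1e-3,maxiter=600))
    return o.x,o.fun
E
python3 - <<'E'
from rig import arm
from fit import *
t=arm.snapshot("top");s=arm.snapshot("scene")
for n,b,u,y in(("long",LONG,(199,235),.75),("short",SHORT,(321,244),-.75),("nest",NEST,(448,228),.1)):
    g=ground(t,u);p0=np.array([*g,y])
    for nm,v in(("top",[t]),("scene",[s]),("both",[t,s])):
        if n=="nest" and nm!="top": continue
        p,e=fit(v,b,p0);print(n,nm,p.round(4),round(e,1))
    if n!="nest": p,e=fit([t,s],b,np.r_[p,0.]);print(n,"zfree",p.round(4),round(e,1))
    else:
        # scene residual: nest open-end/rail corners from scene image
        r=(186,245,68,80);k=redness(s,r);m=sil(s,b,p,r);print("nest scene IoU",(np.minimum(k,m).sum()/np.maximum(k,m).sum()).round(3)); cv2.imwrite("pics/n.png",np.hstack([k,m,abs(k-m)])*255)
for n,u in dict(jar=(376,216),tape=(377,333),spool=(259,216),dish=(249,344),bottle=(261,182),pink=(316,184),red=(185,324)).items(): print(n,ground(t,u,.015).round(3))
E
```

```text
long top [0.6327 0.2701 0.7456] 7.7
long scene [0.6325 0.2691 0.7424] 21.8
long both [0.6327 0.2699 0.745 ] 34.7
long zfree [ 0.6327  0.2698  0.7448 -0.    ] 34.5
short top [ 0.6045 -0.0096 -0.8537] 9.3
short scene [ 0.6045 -0.0109 -0.851 ] 5.7
short both [ 0.6047 -0.0101 -0.8535] 19.1
short zfree [ 0.6047 -0.0101 -0.8532  0.    ] 19.1
nest top [ 0.6421 -0.3026  0.0981] 120.8
nest scene IoU 0.734
jar [ 0.667 -0.138]
tape [ 0.4   -0.134]
spool [0.672 0.13 ]
dish [0.382 0.157]
bottle [0.75  0.124]
pink [ 0.743 -0.002]
red [0.43  0.301][ WARN:0@7.707] global loadsave.cpp:1063 imwrite_ Unsupported depth image for selected encoder is fallbacked to CV_8U.
```

```bash
python3 - <<'E'
from rig import arm
from fit import *
import fit as F
t=arm.snapshot("top");s=arm.snapshot("scene")
a=np.array([.6421,-.3026,.0981])
r=(418,175,62,104);k=redness(t,r);m=sil(t,NEST,a,r)
r2=(186,245,72,86);k2=redness(s,r2);m2=sil(s,NEST,a,r2)
f=lambda i:cv2.resize((i*255).astype(np.uint8),None,fx=4,fy=4,interpolation=0)
A=f(np.hstack([k,m,abs(k-m)]));B=f(np.hstack([k2,m2,abs(k2-m2)]))
o=np.zeros((600,800),np.uint8)
A=cv2.resize(A,(558,312));B=cv2.resize(B,(580,230));o[:312,:558]=A;o[330:560,:580]=B
cv2.imwrite("pics/n2.png",o)
E
```

```text
(no output)
```

View pics/n2.png

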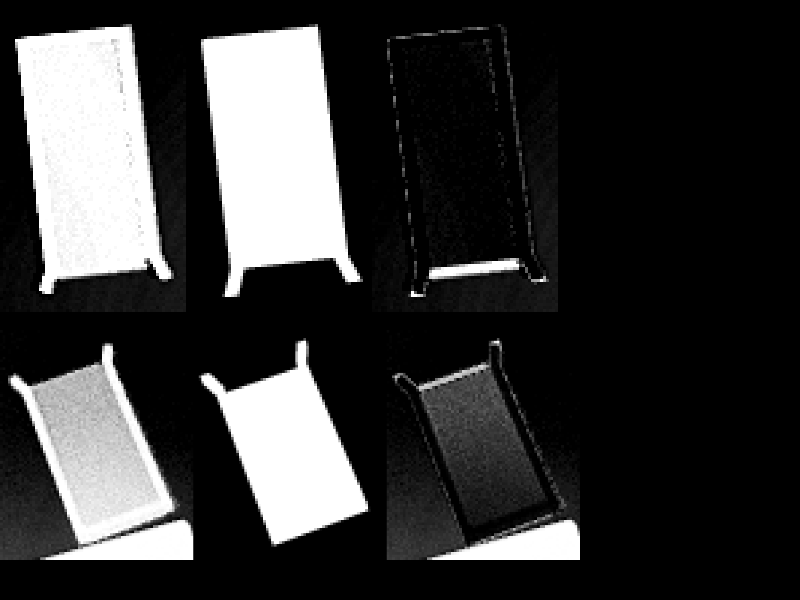

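The plate reaches a few mm past the open end. I refit with that included (scene view with the oven masked) and compute the approach to the long carrier.

```bash
sed -i 's/NEST=\[box(-.085,.085,/NEST=[box(-.0925,.085,/' fit.py
cat > go.py <<'E'
from fit import *
def tool(st,xy,yaw=None):
    """tx,ty,spin from present pose to put TCP at xy with jaw axis along yaw (mod pi)"""
    R=np.array(st["orientation"]);d=R.T@np.array([xy[0]-st["ee_pos"][0],xy[1]-st["ee_pos"][1],0])
    out=[d[0],d[1]]
    if yaw is not None:
        v=R.T@np.array([np.cos(yaw),np.sin(yaw),0]);a=np.arctan2(-v[0],v[1]);out+=[(a+np.pi/2)%np.pi-np.pi/2]
    return np.round(out,4)
def bar(p,bx): return np.array(p[:2])+bx*np.array([np.cos(p[2]),np.sin(p[2])])
E
python3 - <<'E'
from rig import arm
from go import *
import fit as F
t=arm.snapshot("top");s=arm.snapshot("scene")
p,e=fit([t],NEST,np.array([.6421,-.3026,.0981]));print("top",p.round(4),e)
q=s.copy()
f0=F.sil
def w(S_,b,p,r):
    m=f0(S_,b,p,r);return m
def fs(p):
    r=(186,245,72,50);return ((f0(s,NEST,p,r)-np.clip(redness(s,r)*1.4,0,1))**2).sum()
o=minimize(fs,p,method="Nelder-Mead",options=dict(initial_simplex=np.vstack([p,p+np.diag([.006,.006,.05])])));print("scene",o.x.round(4),o.fun,fs(p))
st=arm.read_state();print(st["ee_pos"],"time",st["time"])
L=[.6327,.2699,.745];b=bar(L,-.03);print("bar",b,tool(st,b,L[2]),"q",st["qpos"])
E
```

```text
top [ 0.6427 -0.3026  0.0986] 33.31356946267049
scene [ 0.6421 -0.303   0.101 ] 11.871230682300157 14.965708648518797
[ 0.12877187 -0.50894852  0.25565879] time 0.4
bar [0.61064736 0.24956085] [ 0.6532 -0.6171  1.0736] q [-1.54637185e+00  3.12971064e-01  1.49776635e+00  1.73860184e-05
  1.33100308e+00 -2.23394133e-01]
```

```bash
python3 -m inch '[{"tx":0.653,"ty":-0.617,"spin":-2.068},{"tx":0.653,"ty":-0.617,"spin":-2.068},{"tx":0.653,"ty":-0.617,"spin":-2.068},{"tx":0.653,"ty":-0.617,"spin":-2.068},{"tx":0.653,"ty":-0.617,"spin":-2.068},{"tx":0.653,"ty":-0.617,"spin":-2.068},{"tx":0.653,"ty":-0.617,"spin":-2.068},{"tx":0.653,"ty":-0.617,"spin":-2.068},{"tx":0.653,"ty":-0.617,"spin":-2.068},{"tx":0.653,"ty":-0.617,"spin":-2.068}]' 0.35
python3 - <<'E'
from rig import arm
from go import *
st=arm.read_state();L=[.6327,.2699,.745];print(tool(st,bar(L,-.03),L[2]),st["qpos"].round(3) if hasattr(st["qpos"],"round") else st["qpos"])
E
```

```text
[ 0.6532 -0.6171  1.0736] [-1.546  0.313  1.498  0.     1.331 -0.223]schema error: expected keys tx, ty, tz, spin
```

```bash
python3 -m inch '[{"tx":0.653,"ty":-0.617,"tz":0,"spin":-2.068},{"tx":0.653,"ty":-0.617,"tz":0,"spin":-2.068},{"tx":0.653,"ty":-0.617,"tz":0,"spin":-2.068},{"tx":0.653,"ty":-0.617,"tz":0,"spin":-2.068},{"tx":0.653,"ty":-0.617,"tz":0,"spin":-2.068},{"tx":0.653,"ty":-0.617,"tz":0,"spin":-2.068},{"tx":0.653,"ty":-0.617,"tz":0,"spin":-2.068},{"tx":0.653,"ty":-0.617,"tz":0,"spin":-2.068},{"tx":0.653,"ty":-0.617,"tz":0,"spin":-2.068},{"tx":0.653,"ty":-0.617,"tz":0,"spin":-2.068}]' 0.35
python3 - <<'E'
from rig import arm
from go import *
st=arm.read_state();L=[.6327,.2699,.745];print(tool(st,bar(L,-.03),L[2]),st["qpos"])
E
```

```text
time: 1.65
ee_pos: [0.4647, 0.0207, 0.256]
orientation: [[-0.53, 0.848, 0.001], [0.848, 0.53, -0.0], [-0.001, 0.0, -1.0]]
ft_force: [0.6, -0.1, 0.2]
finger_gap: 0.35
[ 0.1168  0.245  -0.1866] [-2.08201141e-01  1.80007837e-01  1.66790950e+00 -1.46104693e-04
  1.29285136e+00 -7.66606647e-01]
```

```bash
python3 -m inch '[{"tx":0.117,"ty":0.245,"tz":0,"spin":-0.187},{"tx":0.117,"ty":0.245,"tz":0,"spin":-0.187},{"tx":0.117,"ty":0.245,"tz":0,"spin":-0.187},{"tx":0.117,"ty":0.245,"tz":0.05,"spin":-0.187},{"tx":0.117,"ty":0.245,"tz":0.15,"spin":-0.187},{"tx":0.117,"ty":0.245,"tz":0.15,"spin":-0.187},{"tx":0.117,"ty":0.245,"tz":0.15,"spin":-0.187},{"tx":0.117,"ty":0.245,"tz":0.15,"spin":-0.187},{"tx":0.117,"ty":0.245,"tz":0.15,"spin":-0.187}]'
python3 - <<'E'
from rig import arm
from go import *
st=arm.read_state();L=[.6327,.2699,.745];print(tool(st,bar(L,-.03),L[2]),st["ee_pos"])
s=arm.snapshot("scene");t=arm.snapshot("top")
f=lambda i,x,y,w,h:cv2.resize(i["image"][y:y+h,x:x+w,::-1],(w*3,h*3),interpolation=cv2.INTER_CUBIC)
cv2.imwrite("pics/a1.png",np.hstack([f(s,380,150,130,130),f(t,140,180,130,130)]))
E
```

```text
time: 2.78
ee_pos: [0.6122, 0.2464, 0.109]
orientation: [[-0.673, 0.739, 0.005], [0.739, 0.673, 0.001], [-0.002, 0.004, -1.0]]
ft_force: [0.4, 0.4, 0.1]
finger_gap: 0.348
[ 0.0034  0.0009 -0.0065] [0.61220455 0.24644773 0.10899319]
```

View pics/a1.png

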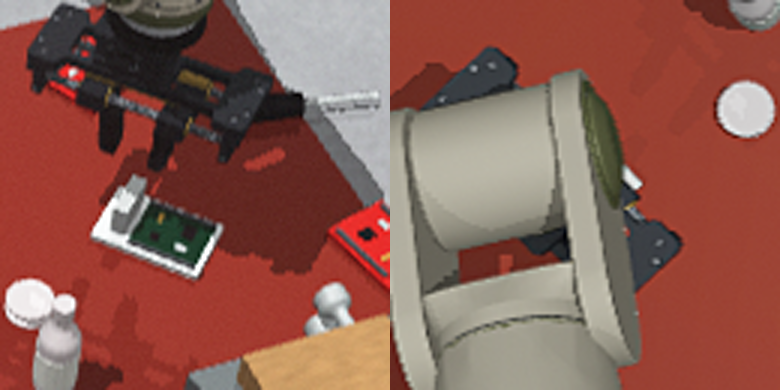

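The fingers straddle the long carrier's bar and the jaw axis lines up with it. I descend.

```bash
python3 -m inch '[{"tx":0,"ty":0,"tz":0.03,"spin":0},{"tx":0,"ty":0,"tz":0.055,"spin":0},{"tx":0,"ty":0,"tz":0.07,"spin":0},{"tx":0,"ty":0,"tz":0.07,"spin":0},{"tx":0,"ty":0,"tz":0.07,"spin":0},{"tx":0,"ty":0,"tz":0.07,"spin":0}]'
python3 - <<'E'
from rig import arm
from go import *
st=arm.read_state();L=[.6327,.2699,.745];print(tool(st,bar(L,-.03),L[2]),st["ee_pos"],st["ft_force"])
E
```

```text
time: 3.62
ee_pos: [0.6116, 0.2468, 0.0368]
orientation: [[-0.674, 0.739, 0.002], [0.739, 0.674, 0.0], [-0.001, 0.002, -1.0]]
ft_force: [-0.2, 0.2, 0.3]
finger_gap: 0.349
[ 0.0027  0.0011 -0.006 ] [0.61163588 0.24678011 0.03684863] [-0.17200656  0.15811241  0.25121376]
```

```bash
python3 -m inch '[{"tx":0.003,"ty":0.001,"tz":0,"spin":0},{"tx":0.003,"ty":0.001,"tz":0,"spin":0},{"tx":0.003,"ty":0.001,"tz":0,"spin":0},{"tx":0.003,"ty":0.001,"tz":0,"spin":0},{"tx":0.003,"ty":0.001,"tz":0,"spin":0},{"tx":0.003,"ty":0.001,"tz":0,"spin":0}]' 0 15
python3 - <<'E'
from rig import arm
from go import *
st=arm.read_state();L=[.6327,.2699,.745];print(tool(st,bar(L,-.03),L[2]),st["ee_pos"],st["ft_force"],st["finger_gap"]*88)
N=np.array([.6427,-.3027,.099]);c,s=np.cos(N[2]),np.sin(N[2])
R=np.array([[c,-s],[s,c]])
for nx in(-.195,-.16,.005): print("bar goal nest x",nx,N[:2]+R@[nx,0])
E
```

```text
time: 4.38
ee_pos: [0.61, 0.2498, 0.036]
orientation: [[-0.674, 0.739, 0.001], [0.739, 0.674, 0.0], [-0.0, 0.001, -1.0]]
ft_force: [-1.1, 3.5, 4.6]
finger_gap: 0.159
[-0.0006  0.0003 -0.0059] [0.60998747 0.2497863  0.03604955] [-1.10939493  3.45549713  4.59394973] 14.023449742093318
bar goal nest x -0.195 [ 0.44865482 -0.32197348]
bar goal nest x -0.16 [ 0.48348344 -0.31851414]
bar goal nest x 0.005 [ 0.64767552 -0.30220581]
```

Gripped: the opening is 14.0 mm, which is the bar's thickness. I drag the long carrier down-right past the short one while turning it to the nest's heading.

```bash
python3 -m inch '[{"tx":-0.001,"ty":-0.0074,"tz":0,"spin":0.02},{"tx":-0.004,"ty":-0.0245,"tz":0,"spin":0.064},{"tx":-0.0075,"ty":-0.049,"tz":0,"spin":0.128},{"tx":-0.012,"ty":-0.0785,"tz":0,"spin":0.205},{"tx":-0.017,"ty":-0.11,"tz":0,"spin":0.288},{"tx":-0.022,"ty":-0.142,"tz":0,"spin":0.371},{"tx":-0.0265,"ty":-0.174,"tz":0,"spin":0.454},{"tx":-0.031,"ty":-0.2036,"tz":0,"spin":0.531},{"tx":-0.035,"ty":-0.2306,"tz":0,"spin":0.6},{"tx":-0.0375,"ty":-0.2453,"tz":0,"spin":0.64}]'
python3 - <<'E'
from rig import arm
from go import *
st=arm.read_state();print(st["ee_pos"],st["ft_force"],st["finger_gap"]*88)
R=st["orientation"];print("jaw yaw",np.arctan2(R[1][1],R[0][1]))
for g in((.466,-.137),(.4387,-.323)): print(tool(st,g,.099))
E
```

```text
time: 5.62
ee_pos: [0.4532, 0.0555, 0.036]
orientation: [[-0.096, 0.995, 0.001], [0.995, 0.096, -0.0], [-0.0, 0.001, -1.0]]
ft_force: [1.9, 1.7, 4.6]
finger_gap: 0.163
[0.45320174 0.05553207 0.03599966] [1.92290883 1.65324048 4.56948956] 14.31194328443593
jaw yaw 0.09585420703428434
[-0.1929 -0.0057 -0.0031]
[-0.3754 -0.0507 -0.0031]
```

```bash
python3 -m inch '[{"tx":-0.006,"ty":0,"tz":0,"spin":-0.003},{"tx":-0.02,"ty":-0.001,"tz":0,"spin":-0.003},{"tx":-0.042,"ty":-0.002,"tz":0,"spin":-0.003},{"tx":-0.068,"ty":-0.002,"tz":0,"spin":-0.003},{"tx":-0.096,"ty":-0.003,"tz":0,"spin":-0.003},{"tx":-0.124,"ty":-0.004,"tz":0,"spin":-0.003},{"tx":-0.15,"ty":-0.005,"tz":0,"spin":-0.003},{"tx":-0.172,"ty":-0.005,"tz":0,"spin":-0.003},{"tx":-0.187,"ty":-0.006,"tz":0,"spin":-0.003},{"tx":-0.193,"ty":-0.006,"tz":0,"spin":-0.003}]'
python3 -m inch '[{"tx":-0.006,"ty":-0.002,"tz":0,"spin":0},{"tx":-0.02,"ty":-0.005,"tz":0,"spin":0},{"tx":-0.041,"ty":-0.01,"tz":0,"spin":0},{"tx":-0.067,"ty":-0.016,"tz":0,"spin":0},{"tx":-0.095,"ty":-0.023,"tz":0,"spin":0},{"tx":-0.122,"ty":-0.03,"tz":0,"spin":0},{"tx":-0.147,"ty":-0.036,"tz":0,"spin":0},{"tx":-0.167,"ty":-0.041,"tz":0,"spin":0},{"tx":-0.179,"ty":-0.044,"tz":0,"spin":0},{"tx":-0.182,"ty":-0.045,"tz":0,"spin":0}]'
python3 - <<'E'
from rig import arm
from go import *
st=arm.read_state();print(st["ee_pos"],st["ft_force"],st["finger_gap"]*88)
R=st["orientation"];print("jaw yaw",np.arctan2(R[1][1],R[0][1]),tool(st,(.4387,-.323),.099))
s=arm.snapshot("scene");t=arm.snapshot("top")
f=lambda i,x,y,w,h:cv2.resize(i["image"][y:y+h,x:x+w,::-1],(w*3,h*3),interpolation=cv2.INTER_CUBIC)
cv2.imwrite("pics/a2.png",np.hstack([f(s,140,170,130,150),f(t,400,170,110,150)]))
E
```

```text
time: 6.88
ee_pos: [0.4665, -0.1364, 0.036]
orientation: [[-0.101, 0.995, -0.001], [0.995, 0.101, 0.001], [0.001, -0.001, -1.0]]
ft_force: [-0.9, 7.1, 10.2]
finger_gap: 0.156
time: 8.12
ee_pos: [0.4404, -0.3218, 0.036]
orientation: [[-0.101, 0.995, -0.0], [0.995, 0.101, 0.001], [0.001, -0.0, -1.0]]
ft_force: [1.9, 6.2, 9.4]
finger_gap: 0.154
[ 0.44039141 -0.32181096  0.03599907] [1.87557781 6.17235069 9.42049198] 13.581484474392978
jaw yaw 0.1010524894729379 [-0.001  -0.0018  0.0021]
```

View pics/a2.png

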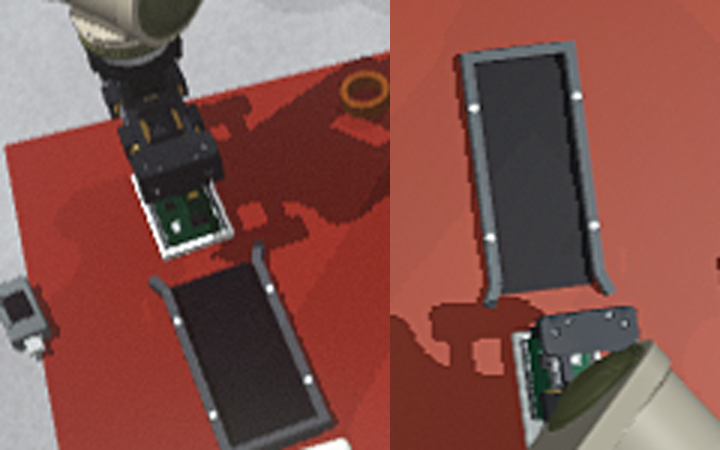

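The carrier sits in front of the mouth, in line and with its chips in place. In the crop its front edge is about 15 px (11 mm) before the lips. I slide it in.

```bash
python3 -m inch '[{"tx":-0.001,"ty":0.004,"tz":0,"spin":0},{"tx":-0.001,"ty":0.014,"tz":0,"spin":0},{"tx":-0.001,"ty":0.026,"tz":0,"spin":0},{"tx":-0.001,"ty":0.039,"tz":0,"spin":0},{"tx":-0.001,"ty":0.052,"tz":0,"spin":0},{"tx":-0.001,"ty":0.065,"tz":0,"spin":0},{"tx":-0.001,"ty":0.078,"tz":0,"spin":0},{"tx":-0.001,"ty":0.09,"tz":0,"spin":0},{"tx":-0.001,"ty":0.098,"tz":0,"spin":0},{"tx":-0.001,"ty":0.1,"tz":0,"spin":0}]'
python3 - <<'E'
from rig import arm
from go import *
st=arm.read_state();N=np.array([.6427,-.3027,.099]);R=np.array([[np.cos(.099),-np.sin(.099)],[np.sin(.099),np.cos(.099)]])
print("tcp in nest",R.T@(np.array(st["ee_pos"][:2])-N[:2]),st["ft_force"],st["finger_gap"]*88,tool(st,N[:2]+R@[.005,0],.099))
s=arm.snapshot("scene");t=arm.snapshot("top")
f=lambda i,x,y,w,h:cv2.resize(i["image"][y:y+h,x:x+w,::-1],(w*4,h*4),interpolation=cv2.INTER_CUBIC)
cv2.imwrite("pics/a3.png",np.hstack([f(s,170,220,100,120),f(t,415,175,80,120)]))
E
```

```text
time: 9.48
ee_pos: [0.5394, -0.3129, 0.036]
orientation: [[-0.102, 0.995, -0.002], [0.995, 0.102, -0.0], [-0.0, -0.002, -1.0]]
ft_force: [-6.7, 1.0, 10.0]
finger_gap: 0.156
tcp in nest [-1.03759873e-01  1.45938318e-05] [-6.74515159  1.00371649  9.97558298] 13.726124258829552 [-0.0003  0.1088  0.0031]
```

View pics/a3.png

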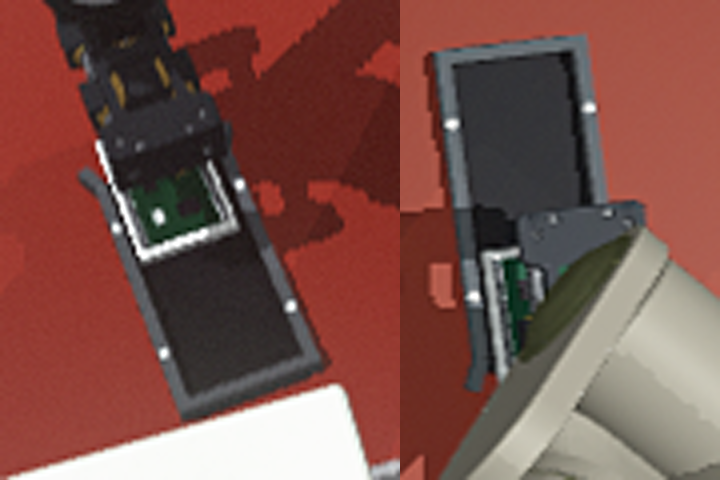

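The carrier is entering with gaps on both sides, at scene crop (140,255) and (235,225). Lateral error is about 0. I continue, then creep to the stop.

```bash
python3 -m inch '[{"tx":0,"ty":0.004,"tz":0,"spin":0.002},{"tx":0,"ty":0.014,"tz":0,"spin":0.002},{"tx":0,"ty":0.026,"tz":0,"spin":0.002},{"tx":0,"ty":0.039,"tz":0,"spin":0.002},{"tx":0,"ty":0.052,"tz":0,"spin":0.002},{"tx":0,"ty":0.065,"tz":0,"spin":0.002},{"tx":0,"ty":0.078,"tz":0,"spin":0.002},{"tx":0,"ty":0.09,"tz":0,"spin":0.002},{"tx":0,"ty":0.098,"tz":0,"spin":0.002},{"tx":0,"ty":0.101,"tz":0,"spin":0.002}]'
python3 -m inch '[{"tx":0,"ty":0.002,"tz":0,"spin":0},{"tx":0,"ty":0.004,"tz":0,"spin":0},{"tx":0,"ty":0.006,"tz":0,"spin":0},{"tx":0,"ty":0.007,"tz":0,"spin":0}]'
cat >> go.py <<'E'
NP=np.array([.6427,-.3027,.099])
def nest(st):
    c,s=np.cos(NP[2]),np.sin(NP[2]);R=np.array([[c,-s],[s,c]])
    print("tcp in nest",(R.T@(np.array(st["ee_pos"][:2])-NP[:2])).round(4),"F nest",(R.T@np.array(st["ft_force"][:2])).round(1),round(st["ft_force"][2],1),"z",round(st["ee_pos"][2],4),"gap",round(st["finger_gap"]*88,1),"yaw",np.arctan2(st["orientation"][1][1],st["orientation"][0][1]).round(4),"t",st["time"])
E
python3 -c "
from rig import arm
from go import *
nest(arm.read_state())"
```

```text
time: 10.82
ee_pos: [0.64, -0.3029, 0.036]
orientation: [[-0.099, 0.995, -0.002], [0.995, 0.099, -0.001], [-0.0, -0.002, -1.0]]
ft_force: [-6.8, 0.3, 9.0]
finger_gap: 0.161
time: 11.32
ee_pos: [0.6467, -0.3023, 0.036]
orientation: [[-0.099, 0.995, -0.002], [0.995, 0.099, -0.001], [-0.0, -0.002, -1.0]]
ft_force: [-5.0, -0.6, 8.5]
finger_gap: 0.157
tcp in nest [0.004 0.   ] F nest [-5.  -0.1] 8.5 z 0.036 gap 13.8 yaw 0.0994 t 11.325
```

```bash
for i in 1 2; do python3 -m inch '[{"tx":0,"ty":0.0007,"tz":0,"spin":0},{"tx":0,"ty":0.0015,"tz":0,"spin":0},{"tx":0,"ty":0.0015,"tz":0,"spin":0}]' >/dev/null; python3 -c "
from rig import arm
from go import *
nest(arm.read_state())"; done
```

```text
tcp in nest [0.0055 0.    ] F nest [-4.5 -0. ] 7.0 z 0.036 gap 13.6 yaw 0.0994 t 11.7
tcp in nest [0.0064 0.    ] F nest [-8.5  0.2] 10.1 z 0.036 gap 13.7 yaw 0.0993 t 12.075
```

```bash
for i in 1 2; do python3 -m inch '[{"tx":0,"ty":0.0005,"tz":0,"spin":0},{"tx":0,"ty":0.001,"tz":0,"spin":0},{"tx":0,"ty":0.001,"tz":0,"spin":0}]' >/dev/null; python3 -c "
from rig import arm
from go import *
nest(arm.read_state())"; done
```

```text
tcp in nest [0.0065 0.    ] F nest [-14.7   2.2] 11.6 z 0.036 gap 13.9 yaw 0.0993 t 12.45
tcp in nest [ 0.0066 -0.    ] F nest [-21.3   2.9] 15.7 z 0.0359 gap 14.0 yaw 0.0991 t 12.825
```

Home against the stop: the force rises to 21 N with no further travel. I release with a small back-off and rise straight up.

```bash
python3 -m inch '[{"tx":0,"ty":-0.001,"tz":0,"spin":0},{"tx":0,"ty":-0.001,"tz":0,"spin":0}]'
python3 -m inch '[{"tx":0,"ty":0,"tz":0,"spin":0},{"tx":0,"ty":0,"tz":0,"spin":0},{"tx":0,"ty":0,"tz":0,"spin":0},{"tx":0,"ty":0,"tz":0,"spin":0},{"tx":0,"ty":0,"tz":-0.02,"spin":0},{"tx":0,"ty":0,"tz":-0.06,"spin":0},{"tx":0,"ty":0,"tz":-0.12,"spin":0},{"tx":0,"ty":0,"tz":-0.12,"spin":0}]' 0.35
python3 - <<'E'
from rig import arm
from go import *
st=arm.read_state();nest(st);B=[.6047,-.0101,-.8535];print(tool(st,bar(B,-.018),B[2]),np.round(st["qpos"],3),bar(B,-.018))
E
```

```text
time: 13.08
ee_pos: [0.6492, -0.302, 0.0359]
orientation: [[-0.099, 0.995, -0.006], [0.995, 0.099, 0.0], [0.001, -0.006, -1.0]]
ft_force: [-14.0, -0.2, 10.9]
finger_gap: 0.159
time: 14.08
ee_pos: [0.6534, -0.3021, 0.1633]
orientation: [[-0.1, 0.995, 0.01], [0.995, 0.1, -0.007], [-0.007, 0.009, -1.0]]
ft_force: [-0.2, -0.0, -0.6]
finger_gap: 0.348
tcp in nest [ 0.0107 -0.0004] F nest [-0.2 -0. ] -0.6 z 0.1633 gap 30.6 yaw 0.1002 t 14.075
[ 0.3101 -0.0297  0.9537] [-0.595  0.825  0.914  0.     1.391 -0.695] [0.59286771 0.00346454]
```

```bash
python3 -m inch '[{"tx":0.05,"ty":-0.005,"tz":0,"spin":0.16},{"tx":0.1,"ty":-0.01,"tz":0,"spin":0.32},{"tx":0.16,"ty":-0.016,"tz":0,"spin":0.48},{"tx":0.22,"ty":-0.022,"tz":0,"spin":0.64},{"tx":0.27,"ty":-0.026,"tz":0,"spin":0.8},{"tx":0.3,"ty":-0.029,"tz":0,"spin":0.93},{"tx":0.31,"ty":-0.03,"tz":0,"spin":0.954},{"tx":0.31,"ty":-0.03,"tz":0.03,"spin":0.954},{"tx":0.31,"ty":-0.03,"tz":0.06,"spin":0.954},{"tx":0.31,"ty":-0.03,"tz":0.06,"spin":0.954}]'
python3 -m inch '[{"tx":0,"ty":0,"tz":0,"spin":0},{"tx":0,"ty":0,"tz":0,"spin":0}]'
python3 - <<'E'
from rig import arm
from go import *
t=arm.snapshot("top");s=arm.snapshot("scene")
print("short scene",fit([s],SHORT,np.array([.6047,-.0105,-.853]),step=.004)[0].round(4))
st=arm.read_state();B=[.6047,-.0105,-.8535];print(tool(st,bar(B,-.018),B[2]),st["ee_pos"],st["time"])
f=lambda i,x,y,w,h:cv2.resize(i["image"][y:y+h,x:x+w,::-1],(w*4,h*4),interpolation=cv2.INTER_CUBIC)
cv2.imwrite("pics/a4.png",np.hstack([f(s,170,220,90,120),f(s,280,170,100,120)]))
E
```

```text
time: 15.32
ee_pos: [0.5898, 0.0046, 0.0944]
orientation: [[0.754, 0.657, -0.004], [0.657, -0.754, 0.001], [-0.002, -0.003, -1.0]]
ft_force: [0.0, -0.3, 0.3]
finger_gap: 0.35
time: 15.58
ee_pos: [0.5915, 0.0042, 0.0971]
orientation: [[0.754, 0.657, 0.002], [0.657, -0.754, -0.0], [0.001, 0.002, -1.0]]
ft_force: [-0.0, 0.2, 0.5]
finger_gap: 0.354
short scene [ 0.6044 -0.0109 -0.8496]
[ 0.0004  0.002  -0.0006] [0.59124341 0.0042904  0.09667339] 15.675
```

View pics/a4.png

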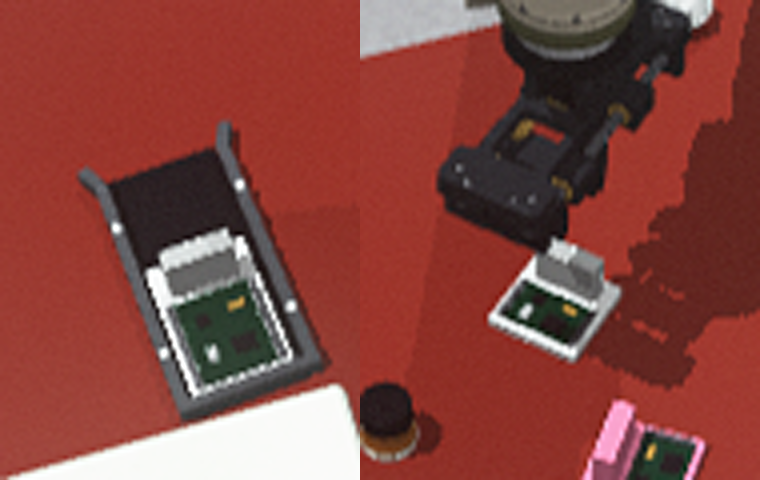

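The long carrier is home in the nest with its chips in place, and the fingers are above the short carrier's bar. I descend and grip.

```bash
python3 -m inch '[{"tx":0,"ty":0.001,"tz":0.03,"spin":0},{"tx":0,"ty":0.001,"tz":0.05,"spin":0},{"tx":0,"ty":0.001,"tz":0.06,"spin":0},{"tx":0,"ty":0.001,"tz":0.06,"spin":0},{"tx":0,"ty":0.001,"tz":0.06,"spin":0}]'
python3 -m inch '[{"tx":0,"ty":0,"tz":0,"spin":0},{"tx":0,"ty":0,"tz":0,"spin":0},{"tx":0,"ty":0,"tz":0,"spin":0},{"tx":0,"ty":0,"tz":0,"spin":0},{"tx":0,"ty":0,"tz":0,"spin":0}]' 0 15
python3 - <<'E'
from rig import arm
from go import *
st=arm.read_state();B=[.6047,-.0105,-.8535];print(tool(st,bar(B,-.018),B[2]));nest(st)
t=arm.snapshot("top");s=arm.snapshot("scene")
R=lambda nx:NP[:2]+nx*np.array([np.cos(.099),np.sin(.099)])
for g in((.47,-.03),(.47,-.14),R(-.205)): print(g,tool(st,g,.1))
E
```

```text
time: 16.3
ee_pos: [0.5921, 0.0035, 0.0367]
orientation: [[0.754, 0.657, 0.002], [0.657, -0.754, -0.0], [0.001, 0.001, -1.0]]
ft_force: [0.3, -0.4, -0.3]
finger_gap: 0.351
time: 16.92
ee_pos: [0.5918, 0.0036, 0.0362]
orientation: [[0.754, 0.657, 0.001], [0.657, -0.754, -0.0], [0.0, 0.001, -1.0]]
ft_force: [-1.4, -0.5, 5.0]
finger_gap: 0.159
[ 0.0005  0.0011 -0.0004]
tcp in nest [-0.0204  0.3098] F nest [-1.4 -0.4] 5.0 z 0.0362 gap 14.0 yaw -0.8539 t 16.925
(0.47, -0.03) [-0.1139 -0.0547 -0.9539]
(0.47, -0.14) [-0.1862  0.0282 -0.9539]
[ 0.43870378 -0.32296186] [-0.33    0.1456 -0.9539]
```

Gripped (14.0 mm). Leg 1 moves it with the turn, leg 2 brings it before the mouth.

```bash
python3 -m inch '[{"tx":-0.006,"ty":0.001,"tz":0,"spin":-0.03},{"tx":-0.019,"ty":0.003,"tz":0,"spin":-0.095},{"tx":-0.037,"ty":0.006,"tz":0,"spin":-0.19},{"tx":-0.06,"ty":0.009,"tz":0,"spin":-0.305},{"tx":-0.084,"ty":0.013,"tz":0,"spin":-0.43},{"tx":-0.108,"ty":0.016,"tz":0,"spin":-0.555},{"tx":-0.132,"ty":0.02,"tz":0,"spin":-0.68},{"tx":-0.155,"ty":0.023,"tz":0,"spin":-0.79},{"tx":-0.175,"ty":0.026,"tz":0,"spin":-0.895},{"tx":-0.186,"ty":0.028,"tz":0,"spin":-0.954}]'
python3 - <<'E'
from rig import arm
from go import *
st=arm.read_state();nest(st);print(st["ee_pos"],tool(st,(.4387,-.323),.099))
E
```

```text
time: 18.27
ee_pos: [0.4698, -0.1402, 0.0362]
orientation: [[-0.101, 0.995, 0.002], [0.995, 0.101, -0.0], [-0.0, 0.002, -1.0]]
ft_force: [1.9, 3.0, 4.3]
finger_gap: 0.159
tcp in nest [-0.156   0.1788] F nest [2.2 2.8] 4.3 z 0.0362 gap 14.0 yaw 0.1014 t 18.275
[ 0.46981306 -0.14022233  0.03620364] [-0.1787 -0.0495  0.0024]
```

```bash
python3 -m inch '[{"tx":-0.006,"ty":-0.003,"tz":0,"spin":0},{"tx":-0.02,"ty":-0.01,"tz":0,"spin":0},{"tx":-0.041,"ty":-0.018,"tz":0,"spin":0.001},{"tx":-0.067,"ty":-0.025,"tz":0,"spin":0.002},{"tx":-0.095,"ty":-0.032,"tz":0,"spin":0.002},{"tx":-0.122,"ty":-0.038,"tz":0,"spin":0.002},{"tx":-0.146,"ty":-0.043,"tz":0,"spin":0.002},{"tx":-0.165,"ty":-0.047,"tz":0,"spin":0.002},{"tx":-0.176,"ty":-0.05,"tz":0,"spin":0.002},{"tx":-0.179,"ty":-0.05,"tz":0,"spin":0.002}]'
python3 -m inch '[{"tx":0,"ty":0.004,"tz":0,"spin":0},{"tx":0,"ty":0.012,"tz":0,"spin":0}]'
python3 - <<'E'
from rig import arm
from go import *
nest(arm.read_state())
s=arm.snapshot("scene");t=arm.snapshot("top")
f=lambda i,x,y,w,h:cv2.resize(i["image"][y:y+h,x:x+w,::-1],(w*4,h*4),interpolation=cv2.INTER_CUBIC)
cv2.imwrite("pics/a5.png",np.hstack([f(s,160,200,100,140),f(t,415,175,90,140)]))
E
```

```text
time: 19.52
ee_pos: [0.4378, -0.3228, 0.0362]
orientation: [[-0.097, 0.995, -0.0], [0.995, 0.097, 0.001], [0.001, 0.0, -1.0]]
ft_force: [-1.6, 6.6, 10.9]
finger_gap: 0.161
time: 19.77
ee_pos: [0.4494, -0.322, 0.0362]
orientation: [[-0.098, 0.995, -0.001], [0.995, 0.098, -0.0], [-0.0, -0.001, -1.0]]
ft_force: [-5.3, -0.5, 7.5]
finger_gap: 0.158
tcp in nest [-1.943e-01 -1.000e-04] F nest [-5.3 -0. ] 7.5 z 0.0362 gap 13.9 yaw 0.0978 t 19.775
```

View pics/a5.png

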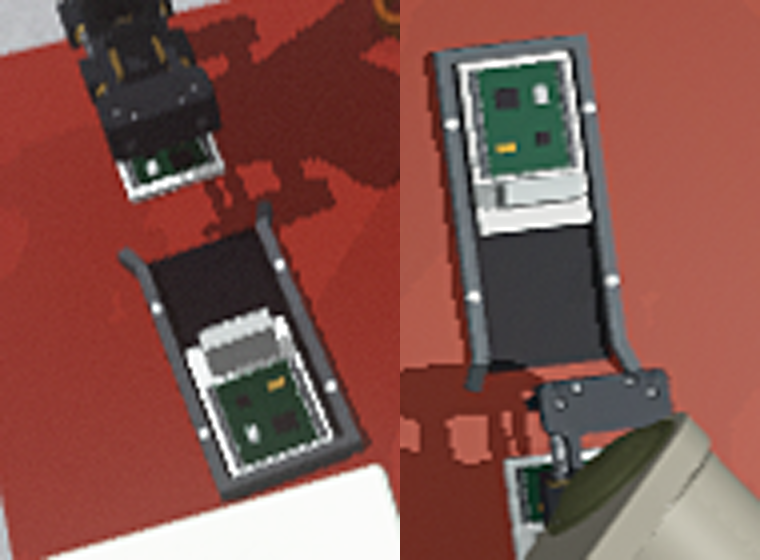

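The long carrier sits square against the back stop (top crop, (470..590, 55..230)) and the short one is in line. I slide it in. Contact is expected at about nest x = -63 mm.

```bash
python3 -m inch '[{"tx":0,"ty":0.008,"tz":0,"spin":-0.001},{"tx":0,"ty":0.02,"tz":0,"spin":-0.001},{"tx":0,"ty":0.033,"tz":0,"spin":-0.001},{"tx":0,"ty":0.047,"tz":0,"spin":-0.001},{"tx":0,"ty":0.061,"tz":0,"spin":-0.001},{"tx":0,"ty":0.075,"tz":0,"spin":-0.001},{"tx":0,"ty":0.089,"tz":0,"spin":-0.001},{"tx":0,"ty":0.103,"tz":0,"spin":-0.001},{"tx":0,"ty":0.114,"tz":0,"spin":-0.001},{"tx":0,"ty":0.12,"tz":0,"spin":-0.001}]'
python3 -m inch '[{"tx":0,"ty":0.002,"tz":0,"spin":0},{"tx":0,"ty":0.004,"tz":0,"spin":0},{"tx":0,"ty":0.006,"tz":0,"spin":0}]'
python3 -c "
from rig import arm
from go import *
nest(arm.read_state())"
```

```text
time: 21.12
ee_pos: [0.5692, -0.3101, 0.0362]
orientation: [[-0.099, 0.995, -0.001], [0.995, 0.099, -0.0], [-0.0, -0.001, -1.0]]
ft_force: [-5.1, -0.4, 7.1]
finger_gap: 0.158
time: 21.5
ee_pos: [0.5748, -0.3096, 0.0362]
orientation: [[-0.099, 0.995, -0.001], [0.995, 0.099, -0.0], [-0.0, -0.001, -1.0]]
ft_force: [-5.0, -0.6, 6.4]
finger_gap: 0.155
tcp in nest [-0.0682 -0.0002] F nest [-5.  -0.1] 6.4 z 0.0362 gap 13.6 yaw 0.099 t 21.5
```

```bash
q(){ python3 -c "
from rig import arm
from go import *
nest(arm.read_state())"; }; python3 -m inch '[{"tx":0,"ty":0.001,"tz":0,"spin":0},{"tx":0,"ty":0.002,"tz":0,"spin":0},{"tx":0,"ty":0.003,"tz":0,"spin":0},{"tx":0,"ty":0.003,"tz":0,"spin":0}]'>/dev/null; q
for i in 1 2 3; do python3 -m inch '[{"tx":0,"ty":0.0005,"tz":0,"spin":0},{"tx":0,"ty":0.001,"tz":0,"spin":0},{"tx":0,"ty":0.001,"tz":0,"spin":0}]'>/dev/null; q; done
```

```text
tcp in nest [-0.0652 -0.0002] F nest [-4.6  0.2] 7.2 z 0.0362 gap 14.0 yaw 0.099 t 22.0
tcp in nest [-0.0642 -0.0002] F nest [-4.8  0.2] 7.4 z 0.0363 gap 13.8 yaw 0.0989 t 22.375
tcp in nest [-0.0636 -0.0002] F nest [-6.7  0.1] 7.8 z 0.0362 gap 14.0 yaw 0.099 t 22.75
tcp in nest [-0.0635 -0.0002] F nest [-12.3   0.7] 10.8 z 0.0362 gap 13.7 yaw 0.099 t 23.125
```

Contact is at -63.5 mm, as predicted. One more nudge, then I release as before.

```bash
q(){ python3 -c "
from rig import arm
from go import *
nest(arm.read_state())"; }; python3 -m inch '[{"tx":0,"ty":0.001,"tz":0,"spin":0},{"tx":0,"ty":0.001,"tz":0,"spin":0}]'>/dev/null; q
python3 -m inch '[{"tx":0,"ty":-0.001,"tz":0,"spin":0},{"tx":0,"ty":-0.001,"tz":0,"spin":0}]'>/dev/null; q
python3 -m inch '[{"tx":0,"ty":0,"tz":0,"spin":0},{"tx":0,"ty":0,"tz":0,"spin":0},{"tx":0,"ty":0,"tz":0,"spin":0},{"tx":0,"ty":0,"tz":0,"spin":0},{"tx":0,"ty":0,"tz":-0.02,"spin":0},{"tx":0,"ty":0,"tz":-0.06,"spin":0},{"tx":0,"ty":0,"tz":-0.12,"spin":0},{"tx":0,"ty":0,"tz":-0.16,"spin":0}]' 0.35
python3 -m inch '[{"tx":0.05,"ty":-0.04,"tz":0,"spin":0},{"tx":0.11,"ty":-0.08,"tz":0,"spin":0},{"tx":0.17,"ty":-0.12,"tz":0,"spin":0},{"tx":0.23,"ty":-0.15,"tz":0,"spin":0},{"tx":0.29,"ty":-0.15,"tz":0,"spin":0},{"tx":0.3,"ty":-0.15,"tz":0,"spin":0},{"tx":0.3,"ty":-0.15,"tz":0,"spin":0}]'
python3 - <<'E'
from rig import arm
from go import *
s=arm.snapshot("scene");t=arm.snapshot("top")
d=lambda nx:[*(NP[:2]+nx*np.array([np.cos(.099),np.sin(.099)])),.099]
# edges along nest axis, top view, luminance profile off the bar (lateral +27 mm, z=8)
n=lambda x,y,z:np.array([[NP[0]+x*np.cos(.099)-y*np.sin(.099),NP[1]+x*np.sin(.099)+y*np.cos(.099),z]])
o=cv2.imread("pics/top0.png");
f=lambda i,x,y,w,h:cv2.resize(i["image"][y:y+h,x:x+w,::-1],(w*4,h*4),interpolation=cv2.INTER_CUBIC)
cv2.imwrite("pics/a6.png",np.hstack([f(s,175,230,90,120),f(t,415,175,90,120)]))
cv2.imwrite("pics/topend.png",t["image"][...,::-1])
D=cv2.absdiff(o,t["image"][...,::-1]).max(2)>60
for nm,u in dict(jar=(376,216),spool=(259,216),bottle=(261,182),pink=(316,184),red=(185,324),red2=(119,199),blue=(354,138),usb=(521,264),drv=(118,277),dish=(249,344)).items(): print(nm,int(D[u[1]-18:u[1]+18,u[0]-18:u[0]+18].sum()))
E
```

```text
tcp in nest [-0.0634 -0.0002] F nest [-17.9   0.6] 13.5 z 0.0362 gap 13.9 yaw 0.0991 t 23.375
tcp in nest [-0.0635 -0.0002] F nest [-11.6   0.1] 11.2 z 0.0362 gap 14.0 yaw 0.099 t 23.625
time: 24.62
ee_pos: [0.5815, -0.3089, 0.2004]
orientation: [[-0.099, 0.995, 0.004], [0.995, 0.099, -0.003], [-0.003, 0.003, -1.0]]
ft_force: [0.4, -0.3, -0.8]
finger_gap: 0.348
time: 25.5
ee_pos: [0.4021, -0.0238, 0.197]
orientation: [[-0.102, 0.995, 0.002], [0.995, 0.102, -0.001], [-0.001, 0.002, -1.0]]
ft_force: [0.0, -0.6, 0.6]
finger_gap: 0.352
jar 0
spool 0
bottle 0
pink 0
red 7
red2 0
blue 0
usb 0
drv 0
dish 97
```

View pics/a6.png

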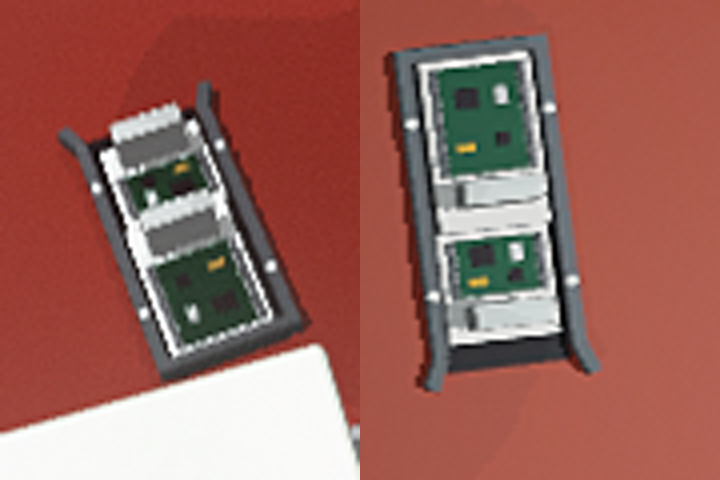

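View pics/topend.png

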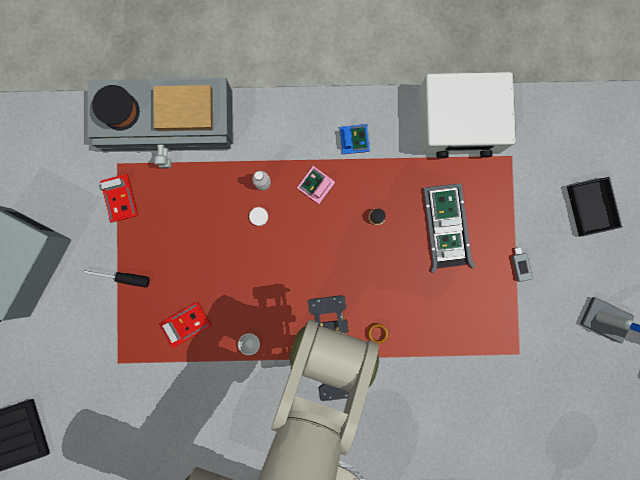

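Both carriers are in the nest, end to end with no visible gap, chips in place. Bystanders are unmoved; the dish's difference is only the arm's shadow.

```bash
python3 -c "
from rig import arm
print(arm.finish_job())"
```

```text
the job is handed in; nothing more can be done
None
```

Both carriers are in the nest and the job is handed in, at about 25.6 s on the robot's clock. I gripped each carrier by its bar and slid it along the bench at constant height. The long one went in first, against the back stop, then the short one closed up behind it.

**Contact:** The long carrier stopped dead, with the force rising to 21 N. The short one touched at nest x = -63.5 mm, exactly where the long carrier's stop predicted, and was pressed to 18 N. The largest force I read was about 26 N, during the push on the long carrier.

**Final pictures:** Both carriers are square in the nest with no visible gap between them. The chips are in place.

**Bystanders:** Image differences show nothing moved at most of the bystanders and look-alikes. I judged two by eye:
- **Screw dish:** it differed (97 pixels) because the arm's shadow lies over it, but it sits at the same pixel.
- **Tape roll:** I left it out of the difference check; it is at the same pixel in the last view.

**Disagreements:**
- The long carrier came to rest 1.6 mm deeper than the camera fit of the nest said, within the calibration's 2 mm.
- My first nest fit was slightly off, because its plate reaches a few millimetres past the open end; I refitted it.
- The wrist read about 5 to 15 N upward while sliding, so the carriers were pressed lightly onto the bench.

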